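Set the stop of a core-marking board and hold the square in its corner

ROBOT

A 6-joint arm with a two-finger parallel gripper is mounted at the origin on a cart in front of the work surface, level with it; the furniture and walls round the work are solid. World frame = base frame: x ahead of the robot, y to its left, z up, the work surface at z = 0. Lengths are in m, angles in rad, forces in N, time in s.
With the tool pointing down it reaches from about 0.25 to 0.725 m from the base axis. Payload 4 kg.
Tool frame: the origin (TCP) lies at the very end of the fingers, on their centre line; the grasp point (between the pads) lies 19 mm behind it; z points along the fingers, y is the direction in which the jaws open and shut (so a half turn about z gives the same grasp; the last joint's range is limited). The gripper opens to 85 mm and grips with 20 to 120 N. Pads are 22 mm wide; open, the fingers measure 114 mm over their backs; the gripper's body (76 mm by 85 mm) begins 54 mm behind the grasp point. The pads swing forward as they close: fully open they stand 13 mm farther back than shut.
Start: joints at [1.243, 0.241, 0.005, 1.335, 0, 1.571], TCP at [0.161, 0.473, 0.231] pointing down, gripper open.
Joint ranges: [-2.72, 2.72], [-1.05, 1.87], [-1.09, 1.28], [-1.99, 2.15], [-1.42, 1.44], [-3.14, 3.14]. Speed limits (rad/s): [2.79, 2.79, 3.14, 3.14, 3.14, 3.14].

INTERFACE

Orientations are given as a unit quaternion [w, x, y, z].
In Python, from station import move_to, move_straight, move_j, gripper_to, sleep, ik, get_image, MotionError, job_done, read_clock, read_q, read_joint_vel, read_joint_torque, read_tcp_pos, read_tool_rot, read_contact_force, read_moment, read_finger_gap gives the robot as it stands. Calls block until the motion is done:
- move_to(position, orientation): joint-space move of the TCP to a pose.
- move_straight(position, rotation=None, v=0.15, f_stop=None): straight line of the TCP; rotation=None keeps the orientation; v is the mean speed in m/s. With f_stop (N) it stops when the force on the tool has changed by that much, and returns True; else False.
- move_j(angles): joint-space move.
- gripper_to(opening, force=None): opening from 0.0 (shut) to 1.0 (fully open); force is the grip in N (None keeps the last); returns when the fingers have stopped.
- sleep(seconds).
- ik(position, orientation): joint angles nearest the present ones, or None.
- get_image(name): name is "scene" or "top" or "wrist"; returns a dict with "img" (420x560x3 uint8, red, green, blue), "fx", "fy", "cx", "cy" (pixels), "R" (3x3) and "t" (3): a world point X has camera coordinates R X + t; the wrist camera has in their place "hand_eye" (4x4, takes a point from camera to tool coordinates, whose origin is the TCP and whose axes are the flange's). Camera axes: x right, y down, z forward; pixel columns grow to the right and rows downward; lengths in m; the calibration is good to about 2 mm. The wrist camera is an equidistant fisheye: a pixel r from the principal point sees the ray r / f radians off the axis. A picture is of the moment at which its call begins: read the wrist's pose just before it. There is no depth.
A pose or a line that the arm cannot do raises MotionError and nothing moves.
- job_done(): hands the job in, once; it reports no verdict.
Readings, each from a call of its own:
- read_clock(): time.
- read_q(): joint angles.
- read_joint_vel(): joint speeds.
- read_joint_torque(): joint torques, N m.
- read_tcp_pos(): TCP position.
- read_tool_rot(): TCP orientation.
- read_contact_force(): force on the tool from outside, world axes, zero at the start.
- read_moment(): the same for the moment, N m.
- read_finger_gap(): opening from 0.0 (shut) to 1.0 (fully open).
Only numpy, scipy, OpenCV 4.12 (cv2) and the standard library are available. Lean on these libraries where they do the work, as an engineer would, in place of code of your own. Each camera call takes 0.05 s, during which the arm holds its last target.

TASK

On the wooden marking board, slide the metal stop along the fence, away from the open end towards the end block, until its sprung detent snaps in and holds it against the block. Then pick up the steel square by its grip, lay it flat on the board with its outer corner pointing into the corner between fence and stop, and press it home until one leg's outer face is flush on the fence and the other's on the stop. The program finishes while still gripping the square and pressing it firmly but gently (several newtons) against both; do not lift the stop off the fence, and leave the tin, the vial and the brass weight where they are.

Things in the scene. Friction and masses are not known exactly. Their poses are not given: they have to be found in the camera images.
- board: Fixed plywood marking board, 120 (its x) x 220 (its y) x 10 mm, origin at the centre of its underside on the bench. Turned up to 9 degrees; its x points away from the robot to the fence, its y to the robot's left along the fence to the end block, a metal block at x -16..28, y 98..110, up to z = 34 mm, that ends the stop's travel.
- detent (a point): Sprung steel roller low behind the fence, fixed to the board; this point is on its axis, at board (66, 55, 22) mm. A pin on the stop's back rides over it in the last 14 mm of travel, which takes 8 to 15 N; then it drops behind and holds the stop home, within 1 mm of the end block.
- fence: Straight metal fence fixed on the board, part of it and with the same origin and axes: x 30..50 mm, along the whole length in y, z 10..34 mm. Its front face (board x = 30 mm) looks at the robot.
- stop: Loose metal stop, 0.4 kg: a saddle straddling the fence with 1 mm play, sliding on the board. Axes parallel to the board's; origin at its middle in y, on the board's top, at board x = 0. Covers x -28..60, y -28..28 mm, 34 mm high without grip. Its flat right side (y = -28 mm) makes the inside corner with the fence. Home is origin at board y = 70 mm; it starts 70 to 115 mm short of that.
- stop_grip (a point): Centre of the stop's upright grip block, 20 (x) x 32 (y) mm, top 15 mm above this point, sides free down to 20 mm below it; at x = 30, y = 0, z = 54 mm in the stop's frame. Axes as the stop's. At home it is at board y = 70 mm.
- square: Loose steel square, 0.3 kg, flat on the bench in front of the board: two polished legs 90 x 20 x 24 mm (low friction, about 0.2), a brace, an upright grip. Origin on the underside below the grip. Outer faces at its x = +38 and y = +38 mm, legs reaching to -52 mm. Seated, its axes are parallel to the board's: face x = +38 on the fence, face y = +38 on the stop, underside on the board.
- square_grip (a point): Middle of the square's upright grip block, 20 (x) x 34 (y) mm, 48 mm above the underside; the block's top is 18 mm above this point, its sides free down to 24 mm below it. Held here, fingertips clear the fence by about 5 mm. Axes as the square's.
- square_corner (a point): Outer corner of the square, half-way up its 24 mm thickness, at (38, 38, 12) mm in the square's frame. Seated it is at board (30, 42, 22) mm, that is at home_corner.
- home_corner (a point): Fixed point of the board where the square's outer corner comes when seated: the inside corner of fence and home stop, 12 mm above the board's top. Axes as the board's.
- tin: Bystander: lidded aluminium tin, 63 mm across, 42 mm high, left of the board; origin under its centre. Leave alone.
- vial: Bystander: glass vial with a white cap, 34 mm across, 77 mm high, further right, in front of the microscope; origin under its centre. Leave alone.
- brass_weight: Bystander: brass balance weight with a knob, 38 mm across, 50 mm high, left of the board; origin under its centre. Leave alone.
Mind the look-alikes: they are no part of the job. What is shaped like the stop but purple is not meant.

How it is judged:
By the outcome, as a careful person would: the job done as asked, in the order asked, and still so for the second after the job is handed in, while the arm keeps its last pose, push and grip.
It also fails if it takes over 59 s, if anything falls off the work surface, if the arm or the gripper's body presses on something with over 40 N, if the wrist force passes 120 N, or if a joint passes its speed limit or range.

## Working session

There is one attempt and no reset: what is moved stays moved. The work goes in short steps, each a Python script; the robot and the scene stay as the last script left them, time stands still between calls to the robot, and variables do not carry over. Pictures are saved under pics/ and viewed, and the job is handed in when it is done.

```bash
ls; mkdir -p pics; python3 - <<'E'
from station import *
import cv2,numpy as np
for n in ["scene","top","wrist"]:
    d=get_image(n); cv2.imwrite(f"pics/{n}0.png",d["img"][:,:,::-1])
    print(n,d["fx"],d["fy"],d["cx"],d["cy"]); print(d.get("R"),d.get("t"),d.get("hand_eye"))
print(read_clock(),read_tool_rot(),read_finger_gap(),read_contact_force())
E
```

```text
pics
scene 467.72271081550906 467.72271081550906 279.1426007782629 203.97934767813334
[[-0.85784212 -0.51379956 -0.01081262]
 [-0.20862339  0.36739255 -0.90636582]
 [ 0.46966283 -0.77526301 -0.42235541]] [0.51501122 0.09422213 0.99867794] None
top 522.6235465019882 522.6235465019882 282.2115037890709 203.39311625117432
[[-0.13607456 -0.99069469 -0.00278271]
 [-0.96918916  0.1337018  -0.20687245]
 [ 0.20531949 -0.0254531  -0.97836396]] [0.23715212 0.48948597 1.1852021 ] None
wrist 325.19226210127806 325.19226210127806 277.2320948792157 207.24544505844744
None None [[-9.14101089e-04 -9.53438934e-01 -3.01584754e-01  7.72976215e-02]
 [ 9.99998978e-01 -5.39949615e-04 -1.32397664e-03  4.57155976e-04]
 [ 1.09949031e-03 -3.01585656e-01  9.53438453e-01 -1.42027185e-01]
 [ 0.00000000e+00  0.00000000e+00  0.00000000e+00  1.00000000e+00]]
0.15 [-1.41980403e-04  1.63177019e-01  9.86596472e-01 -8.00479930e-04] 1.0013039546827627 [-0.22220138 -0.33134909 -0.06651737]
```

View pics/top0.png

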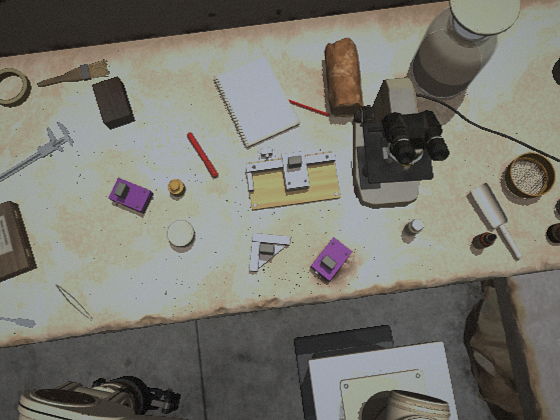

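View pics/scene0.png

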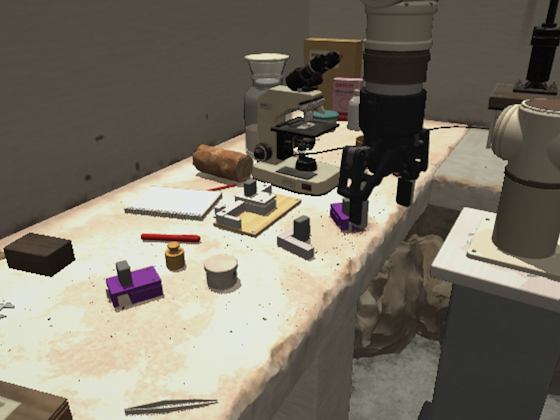

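View pics/wrist0.png

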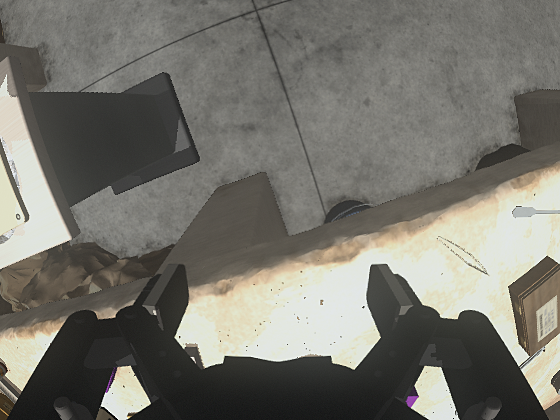

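The top view shows the board near (295,182), with the grey-metal stop on its fence at (295,168) and the end block at (250,177). The square lies at (268,252). The stop candidates are the grey one at (295,168) and the purple ones at (130,195) and (331,260). I choose the grey one on the fence, because the purple ones are look-alikes. Next is a close crop to check this.

```bash
python3 - <<'E'
import cv2
im=cv2.imread("pics/top0.png")
c=im[140:285,235:365]
cv2.imwrite("pics/crop0.png",cv2.resize(c,None,fx=4,fy=4,interpolation=cv2.INTER_CUBIC))
im=cv2.imread("pics/scene0.png")
c=im[170:270,205:355]
cv2.imwrite("pics/crop1.png",cv2.resize(c,None,fx=5,fy=5,interpolation=cv2.INTER_CUBIC))
E
```

```text
(no output)
```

View pics/crop0.png

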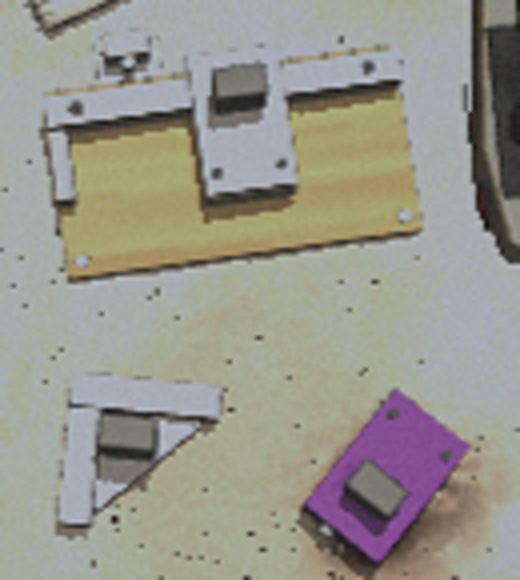

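View pics/crop1.png

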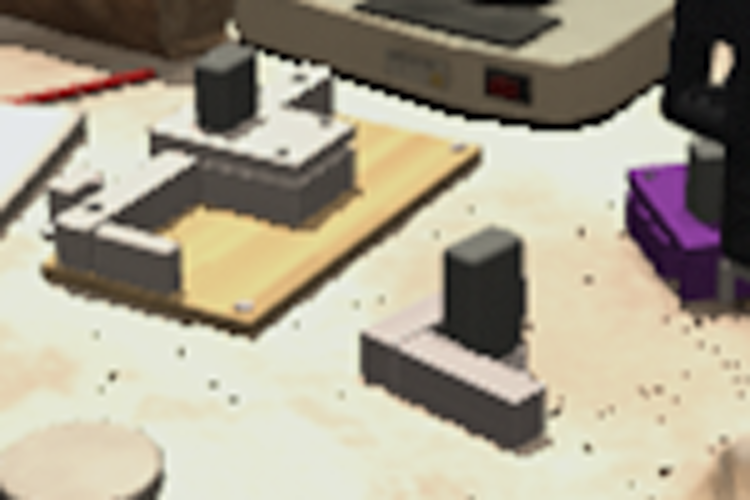

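The crop confirms a grey-metal stop straddling the fence, with its grip at about (295,162). The square is at (262,247), and its corner already points towards +x/+y. Next I compute coarse positions.

```bash
cat > h.py <<'E'
from station import *
import cv2,numpy as np
from scipy.spatial.transform import Rotation as Rn
def ray(d,u,v,pose=None):
    """returns origin, dir in world"""
    if "R" in d and d["R"] is not None:
        R=np.array(d["R"]);t=np.array(d["t"])
        c=np.array([(u-d["cx"])/d["fx"],(v-d["cy"])/d["fy"],1.]);return -R.T@t,R.T@c
    x=(u-d["cx"])/d["fx"];y=(v-d["cy"])/d["fy"];r=np.hypot(x,y)
    c=np.array([np.sin(r)*x/max(r,1e-9),np.sin(r)*y/max(r,1e-9),np.cos(r)])
    H=np.array(d["hand_eye"]);p,q=pose
    R=Rn.from_quat(np.r_[q[1:],q[0]]).as_matrix()
    return R@H[:3,3]+p,R@H[:3,:3]@c
def onz(d,u,v,z,pose=None):
    o,k=ray(d,u,v,pose);return o+k*(z-o[2])/k[2]
def quat(yaw):
    """tool down; tool y (jaw axis) along world direction yaw+90deg... tool x along yaw"""
    x=np.array([np.cos(yaw),np.sin(yaw),0]);z=np.array([0,0,-1.]);y=np.cross(z,x)
    q=Rn.from_matrix(np.c_[x,y,z]).as_quat();return np.r_[q[3],q[:3]]
def pose(): return np.array(read_tcp_pos()),np.array(read_tool_rot())
E
python3 - <<'E'
from h import *
d=get_image("top")
cr=lambda x,y:((x+.5)/4-.5+235,(y+.5)/4-.5+140)
for n,x,y,z in [("bd nl",68,272,.01),("bd nr",421,228,.01),("fence l",44,95,.034),("fence r",402,52,.034),("block nl",58,205,.044-.01),("stopgrip",240,80,.079),
 ("sq corner",74,374,.024),("sq legR",222,388,.024),("sq legD",57,525,.024),("sqgrip",127,425,.066)]:
    print(n,onz(d,*cr(x,y),z).round(4))
q=read_tool_rot();print(Rn.from_quat(np.r_[q[1:],q[0]]).as_matrix().round(3))
E
```

```text
bd nl [0.5257 0.2426 0.01  ]
bd nr [0.5234 0.0246 0.01  ]
fence l [0.632  0.2426 0.034 ]
fence r [0.6292 0.022  0.034 ]
block nl [0.5624 0.2426 0.034 ]
stopgrip [0.6118 0.1256 0.079 ]
sq corner [0.4605 0.2463 0.024 ]
sq legR [0.4401 0.1598 0.024 ]
sq legD [0.3728 0.2674 0.024 ]
sqgrip [0.4203 0.2182 0.066 ]
[[-0.947  0.322 -0.   ]
 [ 0.322  0.947 -0.001]
 [ 0.    -0.001 -1.   ]]
```

```bash
python3 - <<'E'
from h import *
for p in [(.56,.16,.25),(.615,.13,.05),(.615,.2,.12),(.42,.22,.05),(.58,.13,.1)]:
    for y in (np.pi,np.pi-.2,np.pi/2,-np.pi/2,0): print(p,y,np.round(ik(p,quat(y)),2) if ik(p,quat(y)) is not None else None)
p=(.56,.16,.25)
move_to(p,quat(np.pi))
ps=pose(); d=get_image("wrist"); print(ps,read_clock())
cv2.imwrite("pics/w1.png",d["img"][:,:,::-1])
import pickle; pickle.dump((ps,d),open("w1.pkl","wb"))
E
```

```text
(0.56, 0.16, 0.25) 3.141592653589793 [0.28 0.4  0.28 1.45 0.   0.28]
(0.56, 0.16, 0.25) 2.941592653589793 [0.28 0.4  0.28 1.45 0.   0.48]
(0.56, 0.16, 0.25) 1.5707963267948966 [0.28 0.4  0.28 1.45 0.   1.85]
(0.56, 0.16, 0.25) -1.5707963267948966 [ 0.28  0.4   0.28  1.45  0.   -1.29]
(0.56, 0.16, 0.25) 0 [ 0.28  0.4   0.28  1.45  0.   -2.86]
(0.615, 0.13, 0.05) 3.141592653589793 [0.21 0.62 0.09 1.05 0.   0.21]
(0.615, 0.13, 0.05) 2.941592653589793 [0.21 0.62 0.09 1.05 0.   0.41]
(0.615, 0.13, 0.05) 1.5707963267948966 [0.21 0.62 0.09 1.05 0.   1.78]
(0.615, 0.13, 0.05) -1.5707963267948966 [ 0.21  0.62  0.09  1.05  0.   -1.36]
(0.615, 0.13, 0.05) 0 [ 0.21  0.62  0.09  1.05  0.   -2.93]
(0.615, 0.2, 0.12) 3.141592653589793 [0.31 0.59 0.25 1.23 0.   0.31]
(0.615, 0.2, 0.12) 2.941592653589793 [0.31 0.59 0.25 1.23 0.   0.51]
(0.615, 0.2, 0.12) 1.5707963267948966 [0.31 0.59 0.25 1.23 0.   1.89]
(0.615, 0.2, 0.12) -1.5707963267948966 [ 0.31  0.59  0.25  1.23  0.   -1.26]
(0.615, 0.2, 0.12) 0 [ 0.31  0.59  0.25  1.23  0.   -2.83]
(0.42, 0.22, 0.05) 3.141592653589793 [ 0.48  0.36 -0.35  0.86  0.    0.48]
(0.42, 0.22, 0.05) 2.941592653589793 [ 0.48  0.36 -0.35  0.86  0.    0.68]
(0.42, 0.22, 0.05) 1.5707963267948966 [ 0.48  0.36 -0.35  0.86  0.    2.05]
(0.42, 0.22, 0.05) -1.5707963267948966 [ 0.48  0.36 -0.35  0.86  0.   -1.09]
(0.42, 0.22, 0.05) 0 [ 0.48  0.36 -0.35  0.86  0.   -2.66]
(0.58, 0.13, 0.1) 3.141592653589793 [0.22 0.51 0.05 1.11 0.   0.22]
(0.58, 0.13, 0.1) 2.941592653589793 [0.22 0.51 0.05 1.11 0.   0.42]
(0.58, 0.13, 0.1) 1.5707963267948966 [0.22 0.51 0.05 1.11 0.   1.79]
(0.58, 0.13, 0.1) -1.5707963267948966 [ 0.22  0.51  0.05  1.11  0.   -1.35]
(0.58, 0.13, 0.1) 0 [ 0.22  0.51  0.05  1.11  0.   -2.92]
(array([0.55959677, 0.16088039, 0.25000763]), array([-1.03344488e-04, -6.22761756e-04,  9.99999788e-01,  1.59374692e-04])) 2.0917
```

View pics/w1.png

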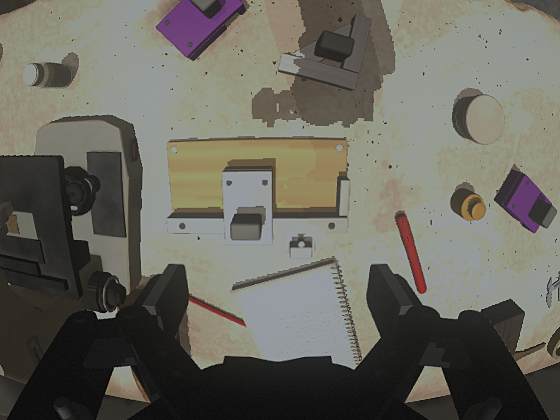

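The wrist view shows the board spanning (167,139)–(349,233), the stop grip at (248,220), the end block at (343,195) and the square at (330,55). I'll zoom in for corners.

```bash
python3 - <<'E'
import cv2
im=cv2.imread("pics/w1.png")
cv2.imwrite("pics/w1a.png",cv2.resize(im[125:265,155:365],None,fx=3.8,fy=3.8,interpolation=cv2.INTER_CUBIC))
cv2.imwrite("pics/w1b.png",cv2.resize(im[0:130,250:400],None,fx=4,fy=4,interpolation=cv2.INTER_CUBIC))
E
```

```text
(no output)
```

View pics/w1a.png

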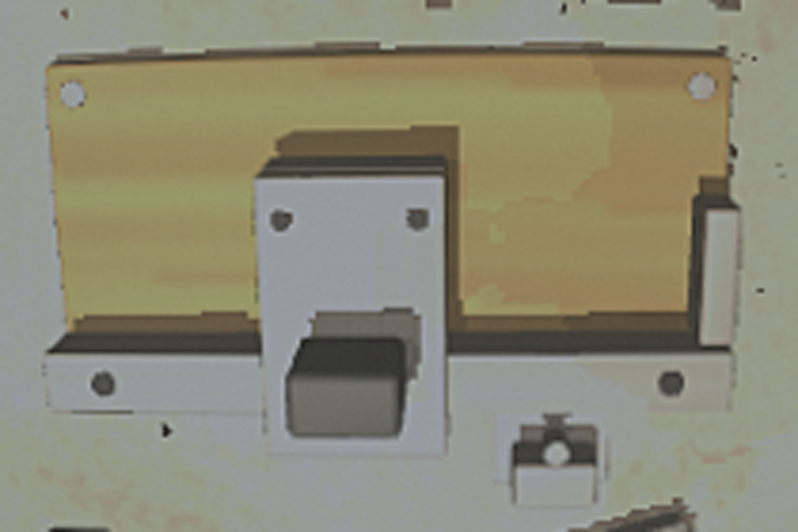

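View pics/w1b.png

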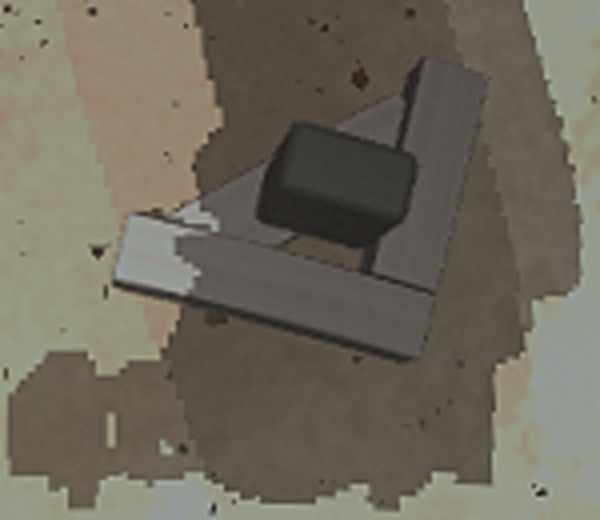

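```bash
python3 - <<'E'
from h import *
import pickle
ps,d=pickle.load(open("w1.pkl","rb"))
a=lambda x,y:((x+.5)/3.8-.5+155,(y+.5)/3.8-.5+125)
b=lambda x,y:((x+.5)/4-.5+250,(y+.5)/4-.5)
P={}
for n,f,x,y,z in [("bd nr",a,48,66,.01),("bd nl",a,731,58,.01),("fence front r",a,47,352,.034),("fence back r",a,47,410,.034),("fence back l",a,733,408,.034),("fence front l",a,732,349,.034),
 ("stop fr",a,256,179,.044),("stop fl",a,446,176,.044),("stop br",a,268,453,.044),("stop bl",a,448,453,.044),
 ("sg1",a,290,377,.079),("sg2",a,403,373,.079),("sg3",a,290,435,.079),("sg4",a,400,434,.079),
 ("sq corner",b,416,358,.024),("sq legR",b,115,284,.024),("sq legD out",b,488,76,.024),("sq legD in",b,426,57,.024),("sq leg R in",b,130,211,.024),
 ("qg1",b,298,122,.066),("qg2",b,415,157,.066),("qg3",b,272,178,.066),("qg4",b,405,212,.066)]:
    P[n]=onz(d,*f(x,y),z,ps); print(n,P[n].round(4))
ang=lambda u,v:np.degrees(np.arctan2(*(P[v]-P[u])[[1,0]]))
print("board yaw",ang("bd nr","bd nl")-90,ang("fence front r","fence front l")-90,ang("fence back r","fence back l")-90,ang("stop fr","stop fl")-90)
print("sq yaw",ang("sq legR","sq corner")-90,ang("sq legD out","sq corner"))
print(sum(P[f"sg{i}"] for i in(1,2,3,4))/4,sum(P[f"qg{i}"] for i in(1,2,3,4))/4)
E
```

```text
bd nr [0.5198 0.027  0.01  ]
bd nl [0.519 0.244 0.01 ]
fence front r [0.6083 0.0272 0.034 ]
fence back r [0.6283 0.0249 0.034 ]
fence back l [0.6268 0.2457 0.034 ]
fence front l [0.6069 0.2439 0.034 ]
stop fr [0.5515 0.1003 0.044 ]
stop fl [0.5509 0.1553 0.044 ]
stop br [0.6377 0.0996 0.044 ]
stop bl [0.6372 0.1555 0.044 ]
sg1 [0.5993 0.1132 0.079 ]
sg2 [0.5981 0.1441 0.079 ]
sg3 [0.6165 0.1123 0.079 ]
sg4 [0.616  0.1429 0.079 ]
sq corner [0.4588 0.2472 0.024 ]
sq legR [0.4402 0.1622 0.024 ]
sq legD out [0.3727 0.2688 0.024 ]
sq legD in [0.3686 0.2504 0.024 ]
sq leg R in [0.4191 0.1664 0.024 ]
qg1 [0.4018 0.2073 0.066 ]
qg2 [0.4092 0.237  0.066 ]
qg3 [0.417  0.2007 0.066 ]
qg4 [0.4239 0.2343 0.066 ]
board yaw 0.19858152161226883 0.3703297690819767 0.41165945628036127 0.5430135992655778
sq yaw -12.361226919016204 -14.063350867889508
[0.6074712  0.12811714 0.079     ] [0.41298298 0.21983042 0.066     ]
```

The two views agree to about 4 mm: stop grip at about (0.609, 0.127), square grip at about (0.415, 0.219) with yaw -13°, and board yaw 0±0.6°. Travel comes out at about 77 mm, within the given 70–115. I'll hover over the stop for a closer look.

```bash
python3 - <<'E'
from h import *
import pickle
move_to((.609,.127,.13),quat(np.pi))
gripper_to(0.7,60)
ps=pose(); d=get_image("wrist"); print(ps,read_clock())
cv2.imwrite("pics/w2.png",d["img"][:,:,::-1])
pickle.dump((ps,d),open("w2.pkl","wb"))
E
```

```text
(array([0.60942625, 0.12750845, 0.13142423]), array([ 1.13218823e-03, -2.93807311e-04,  9.99999282e-01,  2.61223362e-04])) 3.125
```

View pics/w2.png

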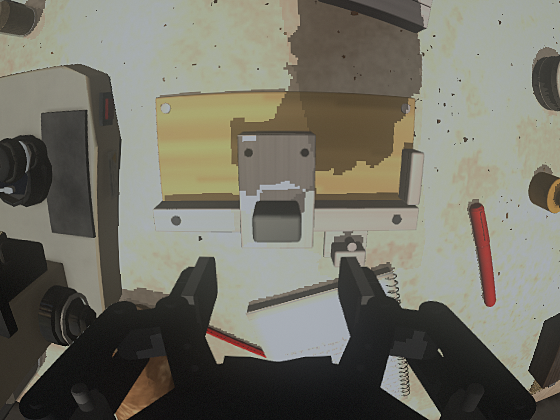

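It shows the stop grip at (277,222), between the fingers, and the board spanning (156,94)–(417,230). I'll measure the fine points.

```bash
python3 - <<'E'
import cv2
im=cv2.imread("pics/w2.png")
cv2.imwrite("pics/w2a.png",cv2.resize(im[85:255,148:432],None,fx=2.8,fy=2.8,interpolation=cv2.INTER_CUBIC))
E
```

```text
(no output)
```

View pics/w2a.png

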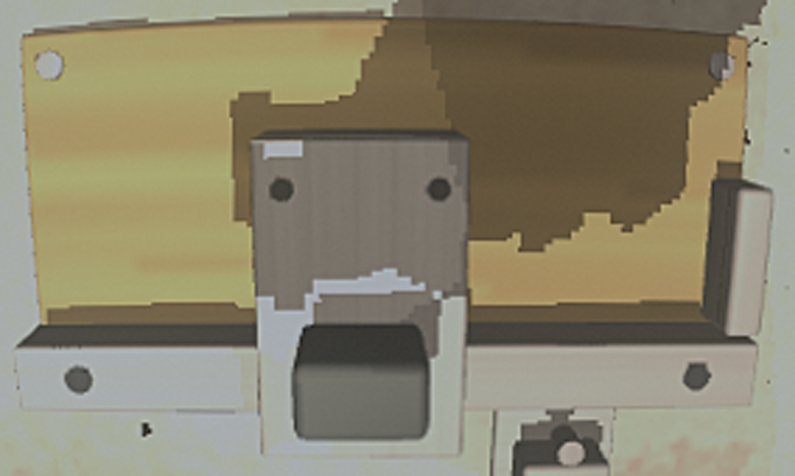

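```bash
python3 - <<'E'
from h import *
import pickle
ps,d=pickle.load(open("w2.pkl","rb"))
a=lambda x,y:((x+.5)/2.8-.5+148,(y+.5)/2.8-.5+85)
P={}
for n,f,x,y,z in [("bd nr",a,22,36,.01),("bd nl",a,746,38,.01),("fence front r",a,18,347,.034),("fence back r",a,18,405,.034),("fence back l",a,755,405,.034),("fence front l",a,756,341,.034),
 ("stop fr",a,251,140,.044),("stop fl",a,467,140,.044),("stop br",a,262,453,.044),("stop bl",a,463,455,.044),
 ("sg1",a,295,367,.079),("sg2",a,429,363,.079),("sg3",a,295,437,.079),("sg4",a,428,439,.079),("blk",a,772,187,.034)]:
    P[n]=onz(d,*f(x,y),z,ps); print(n,P[n].round(4))
print(sum(P[f"sg{i}"] for i in(1,2,3,4))/4)
ang=lambda u,v:np.degrees(np.arctan2(*(P[v]-P[u])[[1,0]]))
print("board yaw",ang("bd nr","bd nl")-90,ang("fence front r","fence front l")-90,ang("fence back r","fence back l")-90)
E
```

```text
bd nr [0.52   0.0265 0.01  ]
bd nl [0.5194 0.2431 0.01  ]
fence front r [0.6093 0.0277 0.034 ]
fence back r [0.6274 0.0253 0.034 ]
fence back l [0.6277 0.246  0.034 ]
fence front l [0.6075 0.2433 0.034 ]
stop fr [0.5513 0.0996 0.044 ]
stop fl [0.5513 0.154  0.044 ]
stop br [0.6369 0.0998 0.044 ]
stop bl [0.6376 0.1555 0.044 ]
sg1 [0.5995 0.1124 0.079 ]
sg2 [0.5985 0.1427 0.079 ]
sg3 [0.6167 0.1119 0.079 ]
sg4 [0.6173 0.1429 0.079 ]
blk [0.5619 0.2433 0.034 ]
[0.6079947  0.12749092 0.079     ]
board yaw 0.14071211422822216 0.4741032571701851 -0.0911575205714854
```

```bash
python3 - <<'E'
from h import *
print(move_straight((.608,.1275,.049),v=.08,f_stop=6),read_tcp_pos(),read_contact_force())
gripper_to(0.0,60)
p0=np.array(read_tcp_pos());print(p0,read_tool_rot(),read_finger_gap(),read_contact_force(),read_moment())
print(move_straight((p0[0],p0[1]+.060,p0[2]),v=.06,f_stop=20))
p=np.array(read_tcp_pos());print(p-p0,read_contact_force(),read_moment(),read_clock())
E
```

```text
False [0.60855021 0.1275967  0.04970351] [-0.07512901 -0.3278128   0.01011669]
[0.6086609  0.12742515 0.04984523] [8.42064324e-04 7.89998992e-05 9.99999642e-01 3.60171284e-05] 0.3606166565272735 [-0.38159223 -1.00081689  1.9068297 ] [-0.01859478  0.03558027  0.00134642]
False
[-1.42658653e-04  6.11881768e-02 -6.57995545e-05] [-0.27178321 -1.35284791  3.62987258] [-0.27204741  0.03620855  0.06646591] 5.8
```

```bash
python3 - <<'E'
from h import *
y0=.12742515
p=np.array(read_tcp_pos())
while True:
    p1=np.array(read_tcp_pos())
    ty=min(max(p1[1],p[1])+.004, y0+.090); p=np.array([p[0],ty,p[2]])
    r=move_straight(p,v=.03,f_stop=28)
    q=np.array(read_tcp_pos());print(r,(q-[.60866,y0,.0498]).round(4),np.round(read_contact_force(),2),round(read_clock(),2))
    if r or ty>=y0+.0899: break
E
```

```text
False [-0.0003  0.0647  0.0001] [-0.72 -4.43  6.46] 6.12
False [-0.0008  0.0674  0.0001] [-1.07 -7.07  7.42] 6.41
False [-0.0013  0.0722  0.    ] [-3.79 -5.25  8.71] 6.69
False [-0.0011  0.0769 -0.    ] [-1.86 -3.24  6.92] 6.97
False [-0.0009  0.0781  0.0001] [ -1.91 -10.32   9.02] 7.26
False [-0.0009  0.0784  0.0003] [ -2.34 -18.48  12.11] 7.54
False [-0.0009  0.0786  0.0005] [ -2.76 -26.83  14.34] 7.83
False [-0.0009  0.0787  0.0005] [ -2.86 -28.06  16.07] 8.07
```

Signature of the detent: the force rose over the bump, dropped, then hit a hard stop at +78 mm. I'll relax, release, lift and look.

```bash
python3 - <<'E'
from h import *
import pickle
p=np.array([.608,.12743+.0778,.0502])
move_straight(p,v=.03); print(read_tcp_pos(),read_contact_force())
gripper_to(0.65)
print(read_tcp_pos(),read_contact_force())
move_straight(p+[0,0,.08],v=.12)
ps=pose(); d=get_image("wrist"); print(ps,read_clock())
cv2.imwrite("pics/w3.png",d["img"][:,:,::-1]); pickle.dump((ps,d),open("w3.pkl","wb"))
E
```

```text
[0.60759928 0.20521796 0.04985559] [-0.45342877 -3.80745208  2.99467201]
[0.60780788 0.20588366 0.04982539] [-0.21705347  0.61493725  0.72173344]
(array([0.60748178, 0.20504783, 0.12944338]), array([-6.24312167e-04,  2.00908752e-05,  9.99999786e-01, -1.96404577e-04])) 9.8583
```

View pics/w3.png

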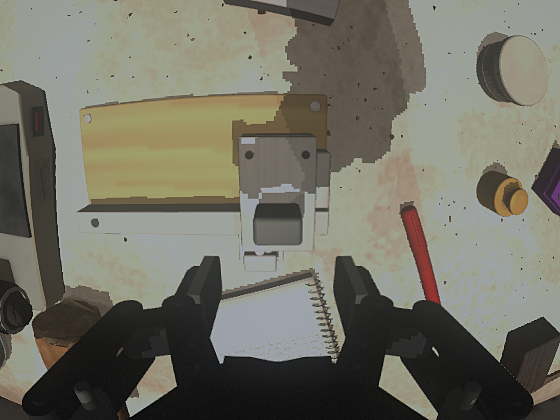

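The view shows the stop butted against the end block at about (322,190), with the tin and weight untouched. Home y is about 0.205. Next is the square: grip at (0.413, 0.219), yaw about -13°, jaws across its 20 mm (x) width.

```bash
python3 - <<'E'
from h import *
import pickle
move_straight((.608,.205,.16),v=.15)
move_to((.413,.219,.14),quat(-np.pi/2-np.radians(13.2)))
ps=pose(); d=get_image("wrist"); print(ps,read_clock())
cv2.imwrite("pics/w4.png",d["img"][:,:,::-1]); pickle.dump((ps,d),open("w4.pkl","wb"))
E
```

```text
(array([0.41342627, 0.21909532, 0.13976344]), array([ 1.08181774e-04, -6.20742082e-01,  7.84014828e-01, -7.95507416e-05])) 11.3417
```

View pics/w4.png

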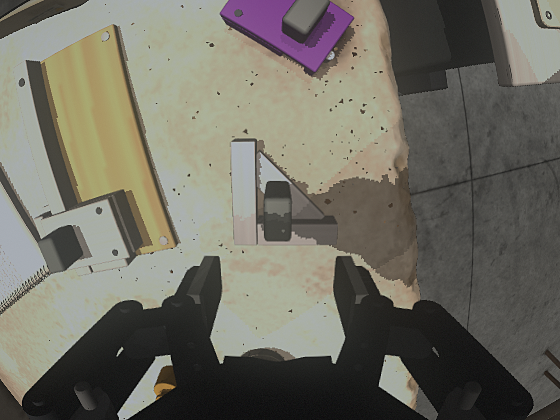

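The square is aligned with the jaws and centred: its grip is at (277,210) and its leg edges are vertical and horizontal. I'll descend and grip.

```bash
python3 - <<'E'
from h import *
print(move_straight((.4135,.219,.0305),v=.1,f_stop=5),read_tcp_pos(),read_contact_force())
gripper_to(0.0,70)
p0=np.array(read_tcp_pos());print(p0,read_tool_rot(),read_finger_gap(),read_contact_force(),read_moment())
move_straight((.4135,.219,.13),v=.1)
print(read_contact_force(),read_finger_gap())
# over the board, with margin before fence & stop
move_to((.548,.1150,.10),quat(-np.pi/2+0.002))
print(read_tcp_pos(),read_tool_rot(),read_contact_force(),read_clock())
d=get_image("scene");cv2.imwrite("pics/s5.png",cv2.resize(d["img"][140:280,170:370,::-1],None,fx=4,fy=4,interpolation=cv2.INTER_CUBIC))
d=get_image("wrist");cv2.imwrite("pics/w5.png",d["img"][:,:,::-1])
E
```

```text
False [0.41405316 0.2192798  0.03103945] [ 0.55268754 -0.21142591 -0.14877328]
[0.4139706  0.21926983 0.03112445] [ 6.67932443e-04 -6.21135823e-01  7.83702645e-01 -8.71719180e-05] 0.2249920650274749 [-0.05319366  0.1931485   4.2779172 ] [-0.05831474  0.12768784  0.03794717]
[-0.34202717  0.38732934 -4.42998736] 0.22566039304935342
[0.54723985 0.11455196 0.09879815] [ 0.00099595  0.70738339 -0.70682866 -0.00099883] [-0.11626975  0.14946958 -3.64862386] 14.8583
```

View pics/s5.png

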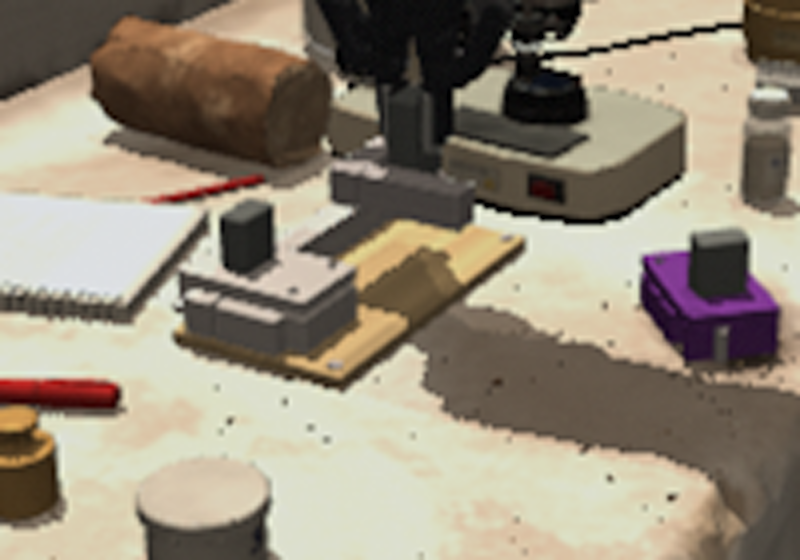

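View pics/w5.png

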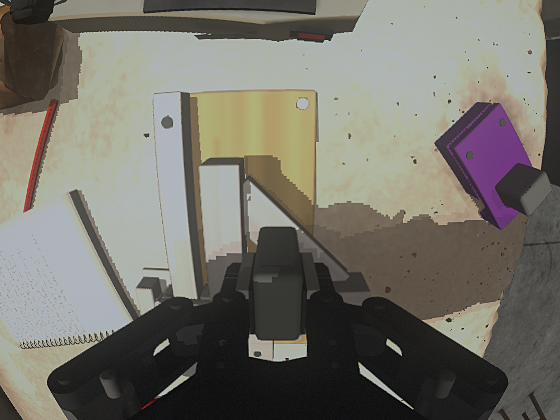

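The square is held level, its edge parallel to the fence, clear of both fence and stop. I'll lower it, then press it home.

```bash
python3 - <<'E'
from h import *
q=quat(-np.pi/2+0.002)
S=lambda t,r:print(t,r,np.round(read_tcp_pos(),4),np.round(read_contact_force(),2),np.round(read_moment(),3),round(read_clock(),2))
S("dn",move_straight((.548,.115,.046),v=.1,f_stop=8))
S("touch",move_straight((.548,.115,.039),v=.015,f_stop=3.5))
p=np.array(read_tcp_pos())
S("x",move_straight((p[0]+.032,p[1],p[2]),v=.025,f_stop=5))
p=np.array(read_tcp_pos())
S("y",move_straight((p[0],p[1]+.034,p[2]),v=.025,f_stop=5))
d=get_image("scene");cv2.imwrite("pics/s6.png",cv2.resize(d["img"][140:280,170:370,::-1],None,fx=4,fy=4,interpolation=cv2.INTER_CUBIC))
d=get_image("wrist");cv2.imwrite("pics/w6.png",d["img"][:,:,::-1])
E
```

```text
dn False [0.5483 0.1154 0.0465] [ 1.74 -0.21 -4.29] [-0.015 -0.     0.013] 15.65
touch True [0.5487 0.1151 0.0411] [-0.47 -0.63  4.85] [ 0.085 -0.005  0.022] 16.06
x True [0.5487 0.1151 0.0412] [-0.88 -0.2   4.12] [ 0.031 -0.054 -0.03 ] 16.38
y True [0.5488 0.1379 0.0412] [-1.02 -1.    3.15] [-0.044 -0.106 -0.044] 17.3
```

View pics/s6.png

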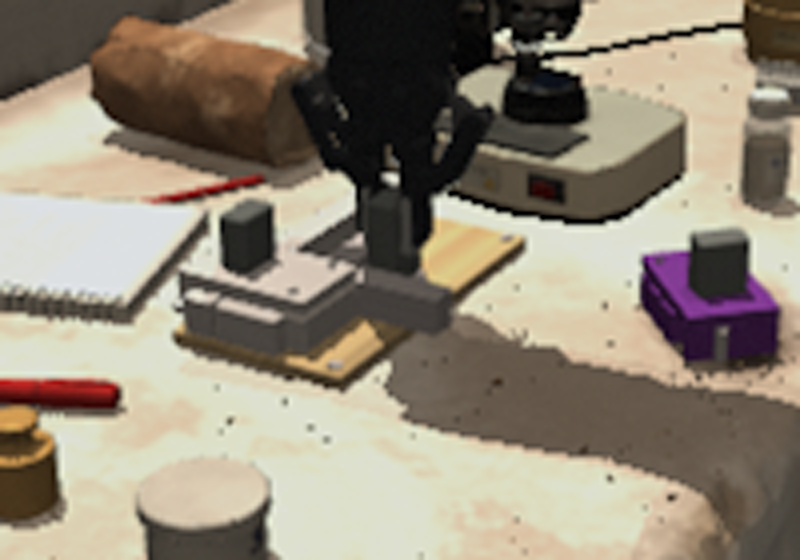

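View pics/w6.png

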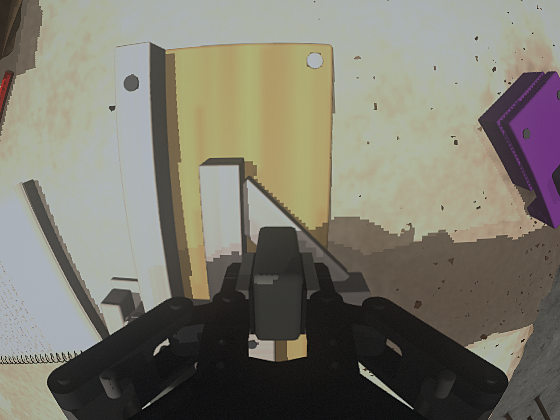

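The x move stopped on a start transient, while y reached the stop at about 0.138. I'll continue with small increments and settled force readings.

```bash
python3 - <<'E'
from h import *
c=np.array([.5488,.1365,.0412])
move_straight(c,v=.03)
f0=np.array(read_contact_force());print(f0)
while c[0]<.585:
    c[0]+=.002 if c[0]<.564 else .0007
    move_straight(c,v=.025,f_stop=20)
    f=np.array(read_contact_force())
    if c[0]>.564: print(c.round(4),np.round(read_tcp_pos(),4),f.round(2),np.round(read_moment(),3))
    if f[0]-f0[0]<-6: break
print(read_clock())
np.save("c.npy",c)
E
```

```text
[-0.02289057  2.13803712  2.38318813]
[0.5648 0.1365 0.0412] [0.5649 0.1366 0.0412] [-0.96 -0.2   3.95] [0.152 0.161 0.04 ]
[0.5655 0.1365 0.0412] [0.5653 0.1365 0.0412] [-1.35 -0.41  3.82] [0.233 0.267 0.095]
[0.5662 0.1365 0.0412] [0.566  0.1365 0.0412] [-1.4  -0.02  4.44] [0.136 0.283 0.083]
[0.5669 0.1365 0.0412] [0.5668 0.1365 0.0412] [-2.23  0.24  5.17] [0.196 0.304 0.074]
[0.5676 0.1365 0.0412] [0.5675 0.1365 0.0412] [-1.54 -0.4   5.04] [0.182 0.314 0.045]
[0.5683 0.1365 0.0412] [0.5682 0.1365 0.0412] [-2.11 -0.21  4.62] [0.154 0.302 0.044]
[0.569  0.1365 0.0412] [0.5689 0.1365 0.0412] [-1.48  0.47  5.31] [0.206 0.251 0.088]
[0.5697 0.1365 0.0412] [0.5697 0.1365 0.0412] [-2.47 -0.79  5.28] [0.222 0.283 0.066]
[0.5704 0.1365 0.0412] [0.5704 0.1365 0.0412] [-1.81 -0.29  5.22] [0.191 0.314 0.014]
[0.5711 0.1365 0.0412] [0.5709 0.1365 0.0412] [-2.07 -0.22  5.26] [0.217 0.328 0.057]
[0.5718 0.1365 0.0412] [0.571  0.1365 0.0412] [-3.84 -1.2   6.71] [0.204 0.611 0.124]
[0.5725 0.1365 0.0412] [0.571  0.1364 0.0412] [-7.17 -0.55  8.85] [0.18  0.913 0.215]
22.4
```

Fence contact is at x=0.571 as expected. Now y against the stop.

```bash
python3 - <<'E'
from h import *
c=np.load("c.npy")
while c[1]<.147:
    c[1]+=.0006
    move_straight(c,v=.02,f_stop=20)
    f=np.array(read_contact_force())
    print(c.round(4),np.round(read_tcp_pos(),4),f.round(2),np.round(read_moment(),3))
    if f[1]<-7.5: break
sleep(.5)
f=np.array(read_contact_force());print(f,read_tcp_pos(),read_tool_rot(),read_clock())
np.save("c.npy",c)
d=get_image("scene");cv2.imwrite("pics/s7.png",cv2.resize(d["img"][160:260,190:320,::-1],None,fx=6,fy=6,interpolation=cv2.INTER_CUBIC))
d=get_image("wrist");cv2.imwrite("pics/w7.png",d["img"][:,:,::-1])
d=get_image("top");cv2.imwrite("pics/t7.png",cv2.resize(d["img"][140:240,235:365,::-1],None,fx=5,fy=5,interpolation=cv2.INTER_CUBIC))
E
```

```text
[0.5725 0.1371 0.0412] [0.571  0.1365 0.0413] [-5.44 -1.88  9.08] [-0.073  0.955  0.154]
[0.5725 0.1377 0.0412] [0.571  0.1366 0.0413] [-5.57 -1.92  8.91] [-0.343  0.94   0.137]
[0.5725 0.1383 0.0412] [0.571  0.1367 0.0414] [-5.43 -3.56  9.99] [-0.566  0.997  0.085]
[0.5725 0.1389 0.0412] [0.571  0.137  0.0414] [-6.66 -4.53  9.74] [-0.768  1.03   0.03 ]
[0.5725 0.1395 0.0412] [0.5709 0.1375 0.0414] [-6.19 -5.13  9.8 ] [-0.833  1.03   0.002]
[0.5725 0.1401 0.0412] [0.5709 0.138  0.0414] [-5.87 -5.9  10.34] [-0.897  1.022  0.048]
[0.5725 0.1407 0.0412] [0.5709 0.138  0.0414] [-6.21 -6.35 10.78] [-1.159  1.073  0.109]
[0.5725 0.1413 0.0412] [0.5709 0.1381 0.0415] [-5.85 -8.27 10.66] [-1.401  1.094  0.2  ]
[-6.44255307 -7.95883842 12.09589994] [0.5709389  0.13807795 0.04147524] [-0.00459578 -0.70681528  0.70738104 -0.00175973] 24.9
```

View pics/s7.png

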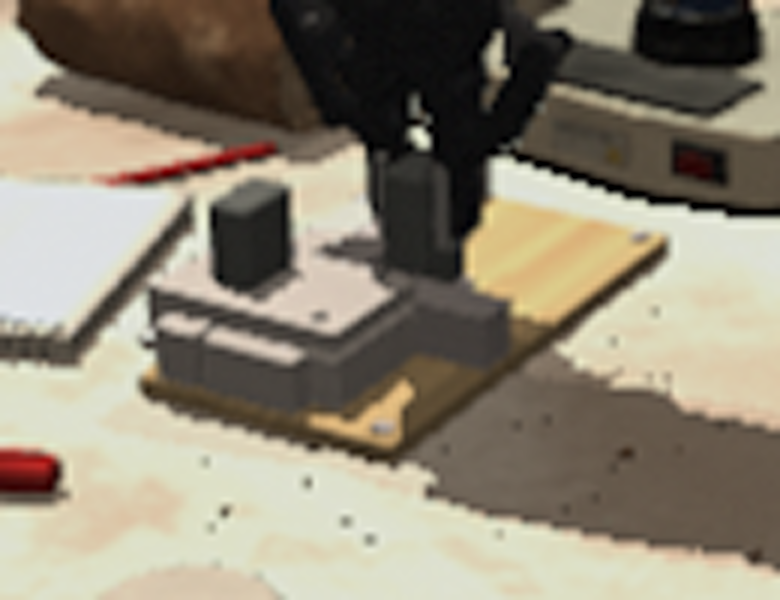

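View pics/w7.png

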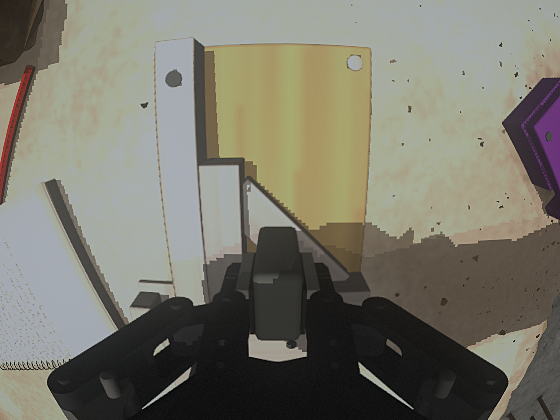

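View pics/t7.png

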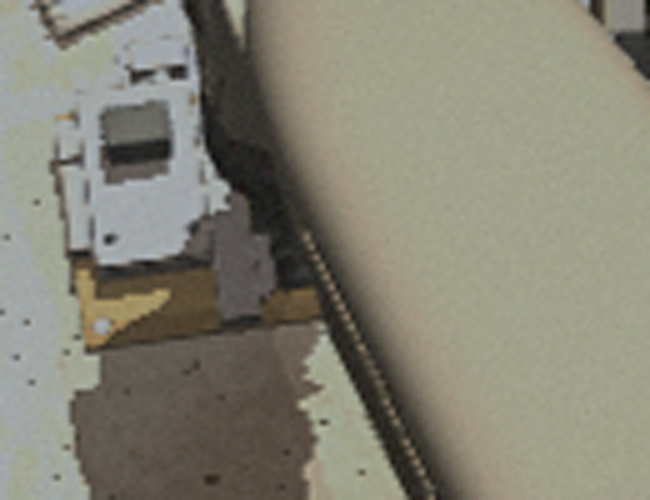

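Now the tilt and yaw check: I'll compare the tool's actual axis with the one at grasp, and zoom in on the contact lines.

```bash
python3 - <<'E'
from h import *
M=lambda q:Rn.from_quat(np.r_[q[1:],q[0]]).as_matrix()
for q in ([6.679e-4,-.62113,.78370,-8.7e-5],[.000996,.70738,-.70683,-.000999],read_tool_rot()):
    m=M(np.array(q));print((m[:,2]*57.3).round(2), np.degrees(np.arctan2(m[1,0],m[0,0])))
im=cv2.imread("pics/w7.png")
cv2.imwrite("pics/w7a.png",cv2.resize(im[130:310,140:260],None,fx=3.3*2,fy=3.3,interpolation=cv2.INTER_CUBIC))
E
```

```text
[ 7.00e-02  4.00e-02 -5.73e+01] -103.20203647792175
[ -0.16   0.   -57.3 ] -89.9554346639395
[ -0.23  -0.52 -57.3 ] -90.04706977730527
```

View pics/w7a.png

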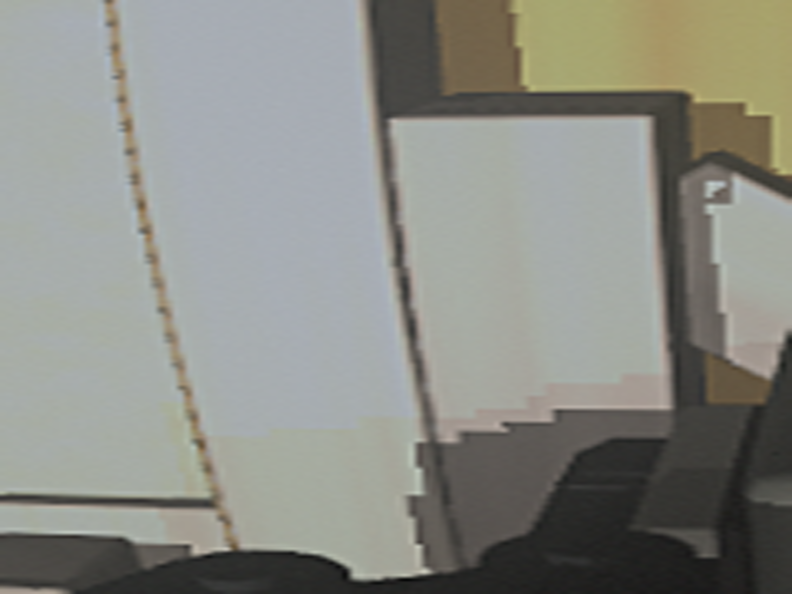

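The tool has leaned 0.5° about x under the push. I'll counter-rotate the command until it stands as at the grasp, then probe yaw stiffness to confirm flushness.

```bash
cat >> h.py <<'E'
M=lambda q:Rn.from_quat(np.r_[q[1:],q[0]]).as_matrix()
def Q(a,b,y):
    R=Rn.from_rotvec(np.radians([a,b,0])).as_matrix()@M(quat(-np.pi/2+np.radians(y)))
    q=Rn.from_matrix(R).as_quat();return np.r_[q[3],q[:3]]
def st(t):
    F=[];T=[]
    for _ in range(4):
        sleep(.05);F.append(read_contact_force());T.append(read_moment())
    m=M(np.array(read_tool_rot()))
    print(t,np.round(read_tcp_pos(),4),"F",np.mean(F,0).round(2),"T",np.mean(T,0).round(3),"tilt",(m[:2,2]*57.3).round(2),"yaw",round(np.degrees(np.arctan2(m[1,0],m[0,0]))+90,2),round(read_clock(),1),flush=True)
    return np.mean(F,0),m[:2,2]*57.3
E
python3 - <<'E'
from h import *
c=np.load("c.npy")
a=b=0;yw=.1
for k in range(4):
    f,t=st((round(a,2),round(b,2)))
    a-=.8*(t[1]-.04) ; b+=.8*(t[0]-.0)
    move_straight(c,Q(a,b,yw),v=.02)
st("end")
for yw in (.7,1.3,.1,-.5,-1.1,.1):
    move_straight(c,Q(a,b,yw),v=.02); st(("yaw",yw))
np.save("ab.npy",[a,b])
E
```

```text
(0, 0) [0.5709 0.1381 0.0415] F [-6.36 -8.4  10.85] T [-1.423  1.069  0.148] tilt [-0.23 -0.52] yaw -0.05 25.2
(np.float64(0.44), np.float64(-0.18)) [0.5709 0.138  0.0412] F [-5.23 -7.56 10.07] T [-1.544  1.024  0.206] tilt [0.02 0.08] yaw 0.01 25.7
(np.float64(0.41), np.float64(-0.16)) [0.5709 0.138  0.0411] F [-5.7  -7.85  9.83] T [-1.532  1.018  0.216] tilt [0.   0.05] yaw 0.0 26.1
(np.float64(0.41), np.float64(-0.16)) [0.5709 0.138  0.0411] F [-5.89 -7.77  9.85] T [-1.522  0.988  0.195] tilt [0.   0.04] yaw 0.01 26.6
end [0.5709 0.138  0.0412] F [-5.91 -7.54  9.55] T [-1.515  1.004  0.191] tilt [0.   0.04] yaw 0.01 27.1
('yaw', 0.7) [0.5711 0.138  0.0411] F [-5.07 -7.55  9.32] T [-1.458  0.98  -0.316] tilt [0.01 0.05] yaw 0.52 27.5
('yaw', 1.3) [0.5709 0.138  0.0411] F [-5.82 -7.58  9.6 ] T [-1.464  1.038 -0.785] tilt [-0.01  0.06] yaw 1.04 27.9
('yaw', 0.1) [0.571  0.138  0.0411] F [-6.04 -8.4  10.04] T [-1.552  1.023  0.261] tilt [0.   0.04] yaw 0.01 28.4
('yaw', -0.5) [0.5707 0.1379 0.0412] F [-5.77 -8.26 10.43] T [-1.611  1.105  0.495] tilt [-0.02  0.02] yaw -0.54 28.9
('yaw', -1.1) [0.5704 0.1378 0.0411] F [-6.88 -8.74 10.64] T [-1.644  1.219  0.607] tilt [-0.06  0.  ] yaw -1.13 29.3
('yaw', 0.1) [0.571  0.138  0.0411] F [-5.14 -7.99  9.67] T [-1.533  0.976  0.33 ] tilt [0.01 0.04] yaw 0.03 29.8
```

Moment about z runs between clear limits and crosses zero at a yaw command of about 0.4°. Both faces carry load evenly there, so I'll settle at that yaw and look again.

```bash
python3 - <<'E'
from h import *
c=np.load("c.npy");a,b=np.load("ab.npy")
move_straight(c,Q(a,b,.4),v=.02); st("yaw .4")
ps=pose();d=get_image("wrist");im=d["img"][:,:,::-1];cv2.imwrite("pics/w8.png",cv2.resize(im[130:310,140:260],None,fx=6.6,fy=3.3,interpolation=cv2.INTER_CUBIC))
d=get_image("scene");cv2.imwrite("pics/s8.png",cv2.resize(d["img"][175:250,200:300,::-1],None,fx=8,fy=8,interpolation=cv2.INTER_CUBIC))
E
```

```text
yaw .4 [0.571  0.1381 0.0411] F [-5.2  -7.76  9.25] T [-1.519  0.983  0.039] tilt [0.01 0.05] yaw 0.28 30.2
```

View pics/w8.png

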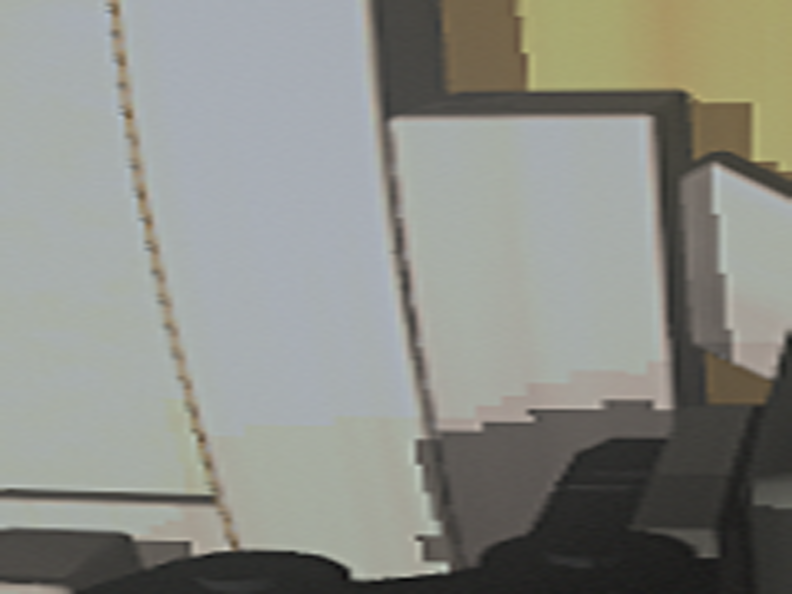

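View pics/s8.png

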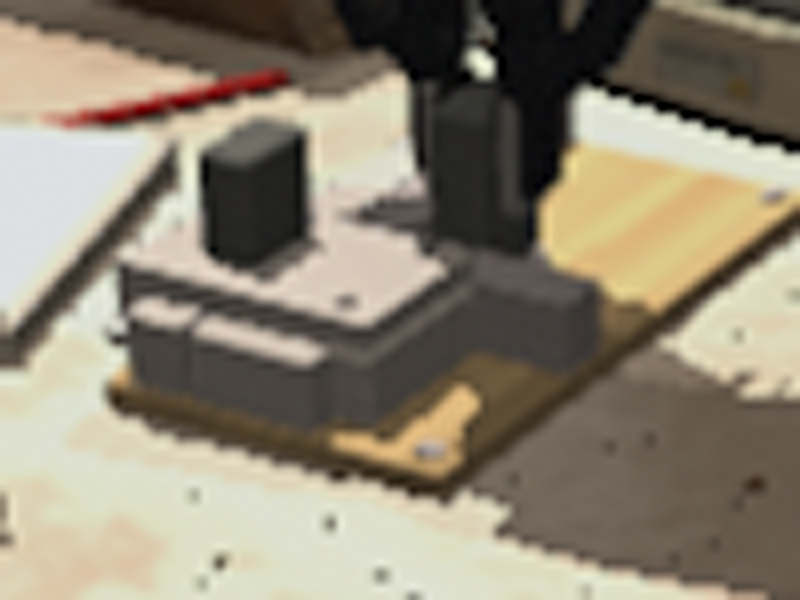

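The gap at the fence is now a thin uniform line, and the square is seated against the stop. I'll add slightly more push towards the fence, do a final check, and hand in.

```bash
python3 - <<'E'
from h import *
c=np.load("c.npy");a,b=np.load("ab.npy")
c[0]+=.0008; move_straight(c,Q(a,b-.08,.4),v=.02); st("x+"); sleep(.4); st("settled")
print(read_finger_gap()); 
d=get_image("top");cv2.imwrite("pics/t9.png",d["img"][:,:,::-1])
job_done(); st("after")
E
```

```text
x+ [0.571  0.138  0.0411] F [-7.13 -7.45 11.1 ] T [-1.507  1.368 -0.017] tilt [0.   0.05] yaw 0.28 30.8
settled [0.571  0.138  0.0411] F [-7.7  -7.37 11.12] T [-1.507  1.346  0.01 ] tilt [0.   0.05] yaw 0.28 31.4
0.22779785372176672
the job is handed in; nothing more can be done
the job is handed in; nothing more can be done
```

View pics/t9.png

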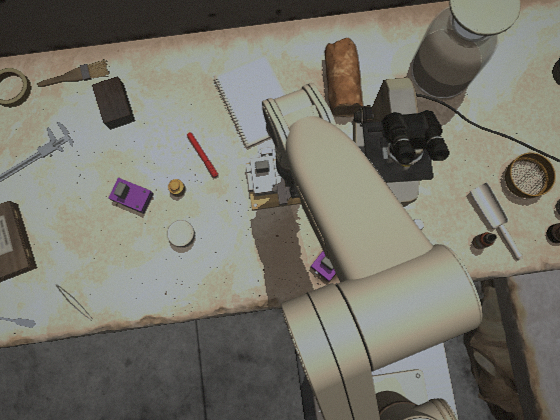

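The job is done and handed in at about 31.5 s. The stop is home against the end block, and the square is seated in the corner, still gripped and pressed.

- **Stop:** I slid it 78 mm along the fence. The push force rose over the detent, dropped, then met a hard stop against the block. I did not tug it back to test the hold; a later picture shows it still against the block.
- **Square:** it is pressed with about 7.7 N on the fence and 7.4 N on the stop. The tilt is under 0.1° and the twisting moment is near zero. The last wrist close-up shows a thin, even contact line along the fence. Its position matches the stop's face to about 1 mm.
- **Bystanders:** in the last top view the tin (180,234) and the brass weight (176,187) are where they started. The vial is mostly hidden behind the arm there, but the arm never went near it.
- **Failed or disagreed:**
  - The top and wrist cameras differed by about 4 mm in x and 1° in board angle. Contact forces settled the position.
  - The first push towards the fence stopped early on a false force reading, so I repeated it in small steps.
  - Under the first press the tool leaned 0.5°, which I corrected.
  - The downward push on the board is about 11 N, more than intended but small.

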